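# Lock the dish carrier onto the bench shaker with its T-key

## Task

Lock the dish carrier on the bench shaker: lift the T-key out of its stand, feel for the slot in the carrier's lock housing and pass the key's T-head through it, push gently against the spring and turn a quarter turn clockwise (seen from above), then let go so that the key springs up into its catch and stands there locked. Never force the key against the housing (keep it well under 40 N), and leave the other things on the table where they are.

Things in the scene. Friction and masses are not known exactly. Their poses are not given: they have to be found in the camera images.
- t_key: Loose T-key, 54 mm tall, about 0.09 kg. Origin: centre of the underside of its T-head; z up the stem, x along the T-head. From below: steel T-head 24 (x) x 8 (y) x 6 mm; stem 8 mm thick to z = 20; collar 25 mm across, z = 20 to 24; black flat grip 36 (x, parallel to the T-head) x 12 (y) mm, z = 24 to 54. A half turn about z makes no difference.
- key_grip (a point): Where to hold the T-key: in the middle of its black flat grip, on its axis, 46 mm above its origin and 8 mm below its top. Close across the 12 mm thickness (the key's y).
- key_stand: Fixed grey block 60 (x) x 44 (y) x 30 mm high, origin at the centre of its underside. The key starts upright in its open pocket (27 x 11 mm, 16 mm deep: the T-head's underside is 14 mm above the table), T-head along the stand's x. Lift it straight up by 20 mm or more to free it.
- shaker: Fixed bench shaker, white, aluminium deck 126 (x) x 256 (y) mm; origin at the centre of its underside, z up. A dish carrier sits stiffly on rails along its y: tray with two petri dishes toward -y, grey lock housing 56 x 60 mm toward +y, steel top at z = 74 mm, 6 mm thick, with a through slot 28 mm along x by 11 mm along y.
- track_mark (a point): On the lock housing's top face (shaker frame 0, +75, 74 mm), level with the black marks on the rails. The middle of the slot lies within 7 mm of it, to either side along the shaker's y only (x exact). The carrier's position is not measured: find the slot by sight or feel, touching lightly along y till the T-head drops in.
- turn_level (a point): Height for the T-head's underside while turning: shaker frame z = 57.5 mm, 16.5 mm below the housing top (point at the track mark's x, y). A spring plunger meets the T-head at z = 62.5 mm with 3.6 N, then 0.6 N per mm, hard stop at 56 mm. The T-head turns only below 59.5 mm, only clockwise from above, by 90 degrees to a stop (about 8 degrees of play).
- locked_level (a point): Height of the locked T-head's underside: shaker frame z = 62 mm (point at the track mark's x, y). After the quarter turn the T-head lies along the shaker's y; let up, the spring lifts it 2.5 mm and more between two catch lugs until it meets the plate from below, and the key stands upright by itself.
- dropper_a: Loose small dropper bottle 24 mm wide, 68 mm tall, near the key stand, bystander (one of two); origin at the underside.
- dropper_b: Loose small dropper bottle 24 mm wide, 68 mm tall, near the centrifuge, bystander; origin at the underside.
- timer: Loose flat lab timer 66 x 66 x 19 mm, bystander; origin at the underside.
- tweezers: Loose steel forceps 126 mm long, 8 mm high, lying flat, bystander; origin at the underside.
- marker: Loose marker pen 135 mm long, 16 mm thick, lying flat, bystander; origin at the underside.
Mind the look-alikes: they are no part of the job. Leave any green look-alike of the t_key alone.

How it is judged (in metres and radians):
On the way, in this order (a step that is already met when the one before it is completed fails the run):
1. the key is lifted clear of its stand (z of t_key in the frame of key_stand above 0.035 m), for 0.1 s.
2. the T-head is through the slot, still along it (horizontal distance between t_key and track_mark below 0.013 m and z of t_key in the frame of shaker between 0.05 and 0.0635 m and angle between the x axis of t_key and the x axis of shaker, either way round below 0.3 rad), for 0.1 s.
3. the key is pressed down against the spring and turned (horizontal distance between t_key and track_mark below 0.013 m and z of t_key in the frame of shaker between 0.05 and 0.0605 m and angle between the x axis of t_key and the y axis of shaker, either way round below 0.6 rad), for 0.1 s.
At the end, for the whole second after the job is handed in: The key stands upright (within 0.15 rad) and at rest in the lock housing, within 13 mm of the track mark, its T-head below the plate and crosswise to the slot (along the shaker's y within 0.25 rad), sprung up into the catch (origin 60.5 to 63.5 mm above the shaker's underside), released (horizontal distance between t_key and track_mark below 0.013 m and z of t_key in the frame of shaker between 0.0605 and 0.0635 m and angle between the x axis of t_key and the y axis of shaker, either way round below 0.25 rad and angle between t_key's own z axis and vertical below 0.15 rad and linear speed of t_key below 0.01 m/s); the robot touches nothing.
It fails at once if the key is forced against the shaker or its lock with more than 40 N (contact force between t_key and shaker above 40 N).
It fails at once if one of the loose bystanders (two dropper bottles, timer, forceps, marker pen) is shifted by more than 3 cm (distance of any of dropper_a, dropper_b, timer, tweezers, marker from where it was at the start of the episode above 0.03 m).
It also fails if it takes over 58 s, if anything falls off the work surface, if the arm or the gripper's body presses on something with over 40 N, if the wrist force passes 120 N, or if a joint passes its speed limit or range.

## Robot

A 6-joint arm with a two-finger parallel gripper is mounted at the origin on a cart in front of the work surface, level with it; the furniture and walls round the work are solid. World frame = base frame: x ahead of the robot, y to its left, z up, the work surface at z = 0. Lengths are in m, angles in degrees, forces in N, time in s.
With the tool pointing down it reaches from about 0.15 to 0.775 m from the base axis. Payload 6.1 kg.
Tool frame: the origin (TCP) lies at the very end of the fingers, on their centre line; the grasp point (between the pads) lies 19 mm behind it; z points along the fingers, y is the direction in which the jaws open and shut (so a half turn about z gives the same grasp; the last joint's range is limited). The gripper opens to 85 mm and grips with 20 to 120 N. Pads are 22 mm wide; open, the fingers measure 114 mm over their backs; the gripper's body (76 mm by 85 mm) begins 54 mm behind the grasp point. The pads swing forward as they close: fully open they stand 13 mm farther back than shut.
Start: joints at [76.031, 7.208, -2.269, 80.523, 0, 90], TCP at [0.127, 0.509, 0.231] pointing down, gripper open.
Joint ranges: [-155.77, 155.77], [-54.66, 111.73], [-72.52, 77.12], [-102.08, 115.82], [-83.92, 84.16], [-180, 180]. Speed limits (degrees/s): [136.94, 136.94, 172.46, 180, 180, 180].

## Interface

Orientations are given as a 3x3 rotation matrix whose columns are the frame's x, y, z axes.
In Python, from station import arm gives the robot as it stands. The module is installed in compiled form; this text tells all that it offers.
- The arm moves only by the shell command python3 -m inch 'ROWS' [OPENING]. ROWS is a JSON object of lists of equal length, an entry for each row: "xyz": the shift along the tool's x, y, z in mm, a list of three; "spin": the turn about the tool's z in degrees. A call has exactly 10 rows; each row shifts and turns the pose as measured when the row begins, along the tool's axes as they then stand; what a row does not reach is not made up. A row lasts 1/10 s, in which the tool goes at most 50 mm and 8.59 degrees, less where a joint would pass 70% of its speed; a pose out of reach is approached as far as the arm can. A call with a gripper value outside its range is refused whole. OPENING is the gripper command: -1 is shut, 1 is fully open, values between are in proportion, set as the call begins (- or left out, the last holds). The fingers move at their own pace and stop on an object; the grip force is fixed at half the most. Time passes only in rows, so rows that do not move let the fingers close, or fill a call up. It gives the time, the measured TCP pose, the force and the opening at its end, in the units of the state.
- arm.read_state(): the state, without advancing time (a new reading comes with each control period).
- arm.grab_frame(name): name is "scene" or "side" or "wrist"; returns the picture (420x560x3 uint8, red, green, blue); there is no depth.
- arm.camera_model(name): a dict with "intrinsics" (3x3 intrinsics, pixels), "k1" (the pictures are not rectified: a ray, as slopes to the right and down, at radius r is drawn at 1 + k1 r^2 times it, then the intrinsics apply), "rvec" (rotation vector, rad) and "tvec" (3), from world to camera coordinates, as OpenCV has them. Camera axes: x right, y down, z forward; pixel columns grow to the right and rows downward; lengths in m; the calibration is good to about 2 mm. A picture is of the moment at which its call begins: read the wrist's pose just before it. camera_model takes no time and is no camera call; for the wrist camera it gives the pose at the moment of the call.
- arm.close_job(): hands the job in, once; it reports no verdict.
The state is a dict: "time": time; "joints": joint angles; "joint_vel": joint speeds; "effort": joint torques, N m; "position": TCP position; "tcp_rot": TCP orientation; "ft_force": force on the tool from outside, world axes, zero at the start; "moment": the same for the moment, N m; "finger_gap": finger opening in m.
Only numpy, scipy, OpenCV 4.12 (cv2) and the standard library are available. Lean on these libraries where they do the work, as an engineer would, in place of code of your own. Each camera call takes 0.05 s, during which the arm holds its last target.

## Working session

There is one attempt and no reset: what is moved stays moved. The work goes in short steps, Python scripts to look and compute and a shell command to move; the robot and the scene stay as the last step left them, time stands still between calls to the robot, and variables do not carry over. Pictures are saved under pics/ and viewed, and the job is handed in when it is done.

```bash
mkdir -p pics
cat > h.py <<'E'
import numpy as np, cv2
from station import arm
def cam(n):
    m=arm.camera_model(n); return np.array(m["intrinsics"]),m["k1"],np.array(m["rvec"],float),np.array(m["tvec"],float)
def pix2z(c,uv,z):
    K,k1,r,t=c; R=cv2.Rodrigues(r)[0]
    d=np.array([k1,0,0,0.])
    p=cv2.undistortPoints(np.array([[uv]],float),K,d,None,None)[0,0]
    ray=R.T@np.array([p[0],p[1],1]); o=-R.T@t
    return o+ray*(z-o[2])/ray[2]
def proj(c,P):
    K,k1,r,t=c
    return cv2.projectPoints(np.array(P,float).reshape(-1,3),r,t,K,np.array([k1,0,0,0.]))[0].reshape(-1,2)
def save(n,img): cv2.imwrite("pics/"+n,img[:,:,::-1])
E
python3 - <<'E'
from h import *
for n in ["scene","side","wrist"]:
    c=cam(n); save(n+"0.png",arm.grab_frame(n)); R=cv2.Rodrigues(c[2])[0]; print(n,c[0][0,0],c[1],-R.T@c[3],R[2])
s=arm.read_state(); print(s["time"],s["position"],s["tcp_rot"],s["finger_gap"],s["ft_force"])
E
```

```text
scene 456.9485550696933 -0.022139853015563586 [-0.3086066  -0.81715837  0.65804508] [ 0.65633513  0.60155666 -0.45536116]
side 385.58100536614893 0.006541373713220643 [ 0.08038283 -0.83461816  0.55970864] [ 0.40555512  0.77340678 -0.48720324]
wrist 332.8454310086992 -0.060386669077821586 [0.05274299 0.52734436 0.37385875] [ 0.28283834 -0.07288099 -0.95639471]
0.15 [0.12665076 0.50917154 0.23071415] [[-9.70428714e-01  2.41387700e-01 -2.99176106e-04]
 [ 2.41387885e-01  9.70428011e-01 -1.16812722e-03]
 [ 8.35733051e-06 -1.20580168e-03 -9.99999273e-01]] 0.0851943282869037 [-0.59592348  1.08056037 -0.38295927]
```

View pics/scene0.png

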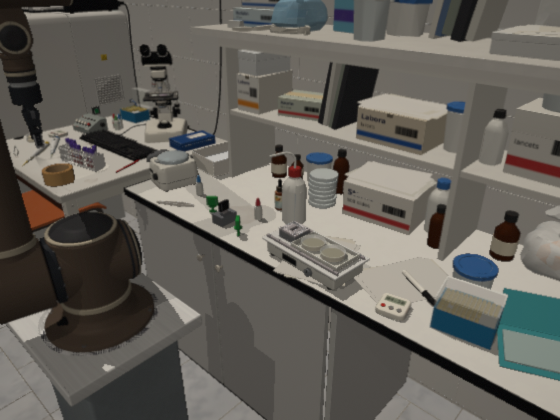

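View pics/side0.png

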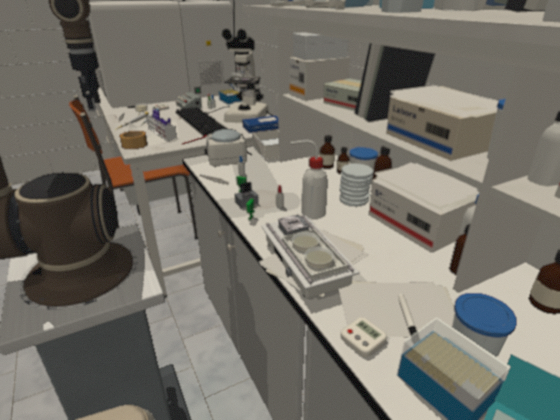

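View pics/wrist0.png

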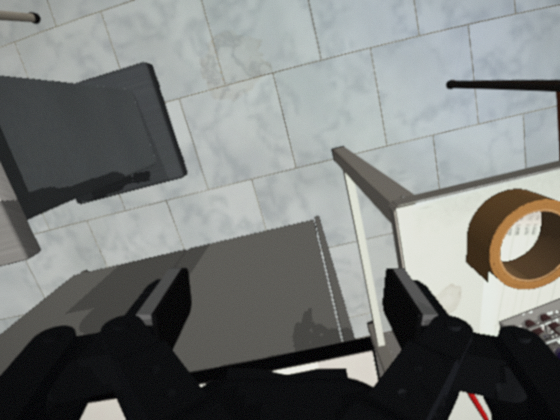

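Run:
```python
import cv2
a=cv2.imread("pics/scene0.png")[160:290,180:380]; b=cv2.imread("pics/side0.png")[160:300,180:370]
cv2.imwrite("pics/a.png",cv2.resize(a,(800,520),interpolation=cv2.INTER_CUBIC)); cv2.imwrite("pics/b.png",cv2.resize(b,(760,560),interpolation=cv2.INTER_CUBIC))
```

```text
(no output)
```

View pics/a.png

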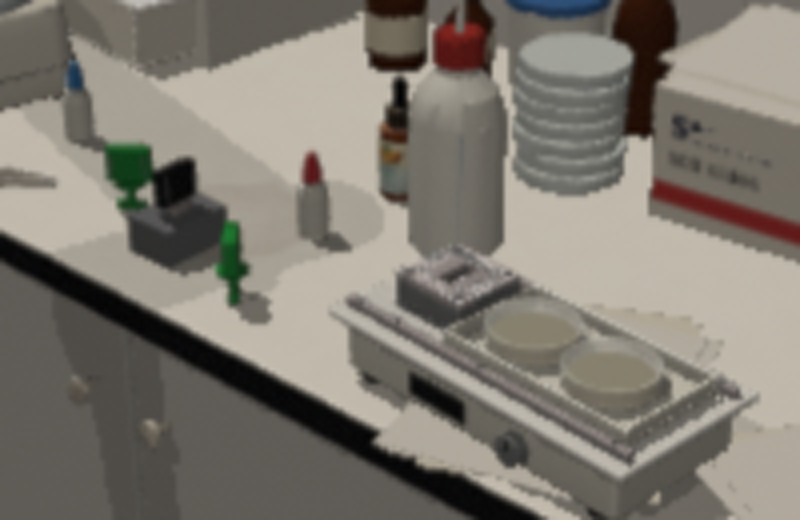

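View pics/b.png

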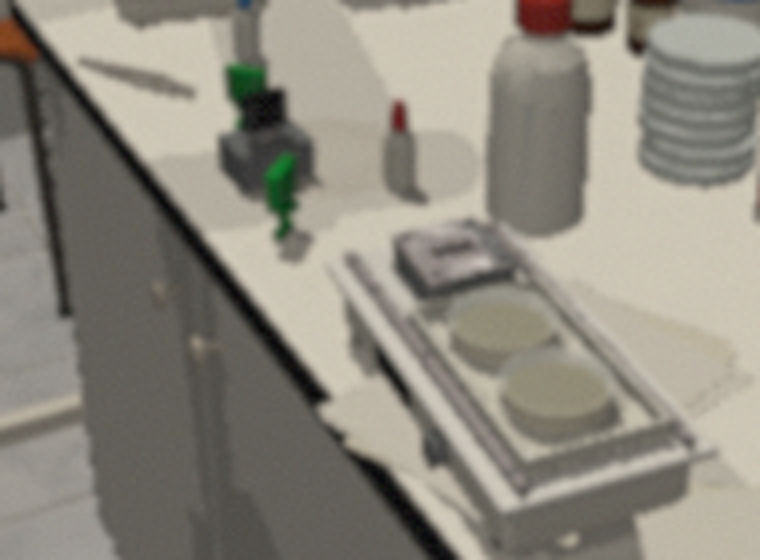

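Candidates: green keys at scene (212,203) and (238,225), both standing on the table, and a black-gripped key in the grey stand at (224,202). The black one matches the description (black grip, in the stand). I'll locate it roughly.

Run:
```python
from h import *
s=cam("scene"); d=cam("side")
A=lambda x,y:(180+x/4,160+y/4)
for n,ua,ub,z in [("keytop",(177,165),(264,95),.068),("green1 top",(128,147),(247,70),.056),("green2 top",(232,228),(283,158),.056),("dropperred",(313,155),(399,105),.068),("dropperblue",(74,65),(0,0),.068),
  ("slot",(458,272),(458,248),.074),("hous N",(456,247),(478,222),.074),("hous E",(520,285),(513,258),.074),("hous S",(450,320),(420,285),.074),("hous W",(400,275),(398,238),.074),("deckL",(332,310),(330,265),.05),("deckR",(758,398),(712,455),.05),("deckF",(612,485),(505,515),.05),
  ("stand W",(130,212),(222,140),.03),("stand S",(178,240),(245,160),.03),("stand E",(226,213),(312,150),.03)]:
    print(n,pix2z(s,A(*ua),z).round(3),pix2z(d,A(*ub),z).round(3))
```

```text
keytop [0.464 0.119 0.068] [0.462 0.113 0.068]
green1 top [0.475 0.189 0.056] [0.478 0.183 0.056]
green2 top [0.439 0.034 0.056] [0.444 0.038 0.056]
dropperred [0.543 0.057 0.068] [0.542 0.052 0.068]
dropperblue [0.53  0.323 0.068] [0.34  0.383 0.068]
slot [ 0.475 -0.145  0.074] [ 0.477 -0.148  0.074]
hous N [ 0.499 -0.122  0.074] [ 0.504 -0.127  0.074]
hous E [ 0.489 -0.185  0.074] [ 0.501 -0.174  0.074]
hous S [ 0.426 -0.181  0.074] [ 0.438 -0.174  0.074]
hous W [ 0.446 -0.12   0.074] [ 0.451 -0.121  0.074]
deckL [ 0.414 -0.089  0.05 ] [ 0.417 -0.095  0.05 ]
deckR [ 0.513 -0.351  0.05 ] [ 0.512 -0.353  0.05 ]
deckF [ 0.383 -0.339  0.05 ] [ 0.394 -0.343  0.05 ]
stand W [0.438 0.145 0.03 ] [0.434 0.13  0.03 ]
stand S [0.433 0.086 0.03 ] [0.437 0.093 0.03 ]
stand E [0.485 0.091 0.03 ] [0.487 0.084 0.03 ]
```

```bash
python3 -m inch '{"xyz":[[0,0,0],[0,0,0],[0,0,0],[0,0,0],[0,0,0],[0,0,0],[0,0,0],[0,0,0],[0,0,0],[0,0,0]],"spin":[8.5,8.5,8.5,8.5,8.5,8.5,8.5,8.5,8,0]}'
python3 - <<'E'
from station import arm
s=arm.read_state();print(s["joints"],s["tcp_rot"],s["time"])
E
```

```text
time: 1.15
position: [0.1262, 0.5074, 0.2271]
tcp_rot: [[0.024, 1.0, -0.002], [1.0, -0.024, -0.008], [-0.008, -0.002, -1.0]]
ft_force: [0.7, -0.5, 0.2]
finger_gap: 0.0853
[ 7.60323859e+01  7.38207575e+00 -2.59087175e+00  8.05118518e+01
 -1.65880397e-03  1.67401797e+02] [[ 0.02389002  0.99971256 -0.00201422]
 [ 0.99968044 -0.02390581 -0.00821805]
 [-0.00826384 -0.00181725 -0.9999642 ]] 1.15
```

```bash
python3 -m inch '{"xyz":[[-30,26,0],[-36,31,0],[-36,31,0],[-36,31,0],[-36,31,0],[-36,31,0],[-36,31,0],[-36,31,0],[-36,31,0],[-36,31,0]],"spin":[0,0,0,0,0,0,0,0,0,0]}'
python3 - <<'E'
from h import *
s=arm.read_state();print(s["joints"],s["position"]);c=cam("wrist");np.save("cw1.npy",np.array([1]));save("w1.png",arm.grab_frame("wrist"))
import pickle;pickle.dump(c,open("w1.pkl","wb"))
E
```

```text
time: 2.15
position: [0.4367, 0.1434, 0.2277]
tcp_rot: [[-0.028, 1.0, -0.001], [1.0, 0.028, -0.008], [-0.008, -0.001, -1.0]]
ft_force: [1.0, 1.6, -0.1]
finger_gap: 0.0856
[ 18.44663131   0.31075623 -10.14137783  79.7547826   -0.42668844
 106.85887461] [0.43672669 0.14335472 0.2276905 ]
```

View pics/w1.png

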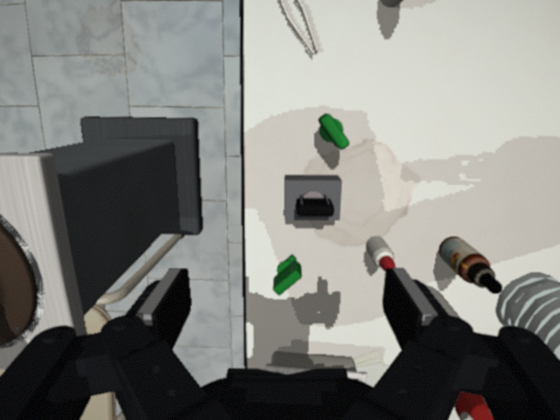

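Run:
```python
import cv2
b=cv2.imread("pics/w1.png")[100:310,250:410]
cv2.imwrite("pics/w1c.png",cv2.resize(b[60:130,20:110],(720,560),interpolation=cv2.INTER_CUBIC))
```

```text
(no output)
```

View pics/w1c.png

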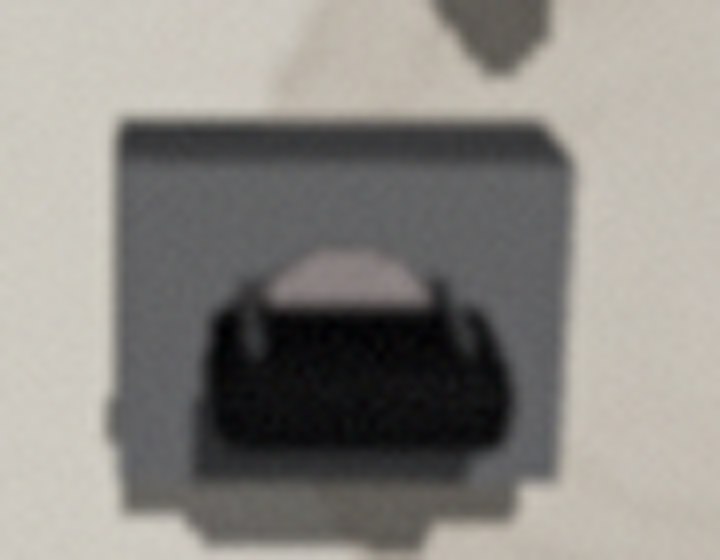

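Run:
```python
from h import *
import pickle;c=pickle.load(open("w1.pkl","rb"))
C=lambda x,y:(270+x/8,160+y/8)
for n,u,z in [("TL",(118,160),.03),("TR",(573,162),.03),("BR",(557,480),.03),("BL",(122,480),.03),("tbL",(222,440),.068),("tbR",(505,440),.068),("tl",(210,330),.068),("tr",(512,370),.068),("collar top",(345,248),.038)]:
    print(n,pix2z(c,C(*u),z).round(4))
# hypothesised
def box(cx,cy,hx,hy,z,yaw=0):
    a=np.radians(yaw);return [(cx+np.cos(a)*x*hx-np.sin(a)*y*hy,cy+np.sin(a)*x*hx+np.cos(a)*y*hy,z) for x,y in[(-1,1),(1,1),(1,-1),(-1,-1)]]
for cx,cy in [(.463,.116)]:
    for b in [box(cx,cy,.03,.022,.03),box(cx,cy,.018,.006,.068),box(cx,cy,.018,.006,.038)]:
        print(((proj(c,b)-[270,160])*8).round())
```

```text
TL [0.4328 0.1445 0.03  ]
TR [0.4921 0.1459 0.03  ]
BR [0.4933 0.102  0.03  ]
BL [0.4344 0.1003 0.03  ]
tbL [0.4461 0.119  0.068 ]
tbR [0.48   0.1199 0.068 ]
tl [0.4442 0.1326 0.068 ]
tr [0.4802 0.1287 0.068 ]
collar top [0.4622 0.1355 0.038 ]
[[119. 208.]
 [575. 221.]
 [550. 535.]
 [110. 524.]]
[[213. 416.]
 [514. 424.]
 [507. 518.]
 [210. 510.]]
[[207. 345.]
 [483. 353.]
 [477. 440.]
 [204. 433.]]
```

```bash
python3 -m inch '{"xyz":[[-20,26,0],[0,0,0],[0,0,0],[0,0,0],[0,0,0],[0,0,0],[0,0,0],[0,0,0],[0,0,0],[0,0,0]],"spin":[-8.5,-8.5,-8.5,-8.5,-8.5,-8.5,-8.5,-8.5,-8.5,-8.5]}' -0.05;  python3 - <<'E'
from h import *
s=arm.read_state();print(s["joints"],s["position"]);c=cam("wrist");save("w2.png",arm.grab_frame("wrist"))
import pickle;pickle.dump(c,open("w2.pkl","wb"))
a=cv2.imread("pics/w2.png");cv2.imwrite("pics/w2b.png",cv2.resize(a,(800,600)))
E
```

```text
time: 3.2
position: [0.4698, 0.1133, 0.2249]
tcp_rot: [[-0.999, 0.041, -0.003], [0.041, 0.999, -0.013], [0.003, -0.013, -1.0]]
ft_force: [-0.2, 0.4, -0.1]
finger_gap: 0.0405
[13.97441465  2.99727173 -7.71070555 79.6564112  -0.68813639 16.30222104] [0.46984757 0.11326615 0.2249444 ]
```

View pics/w2b.png

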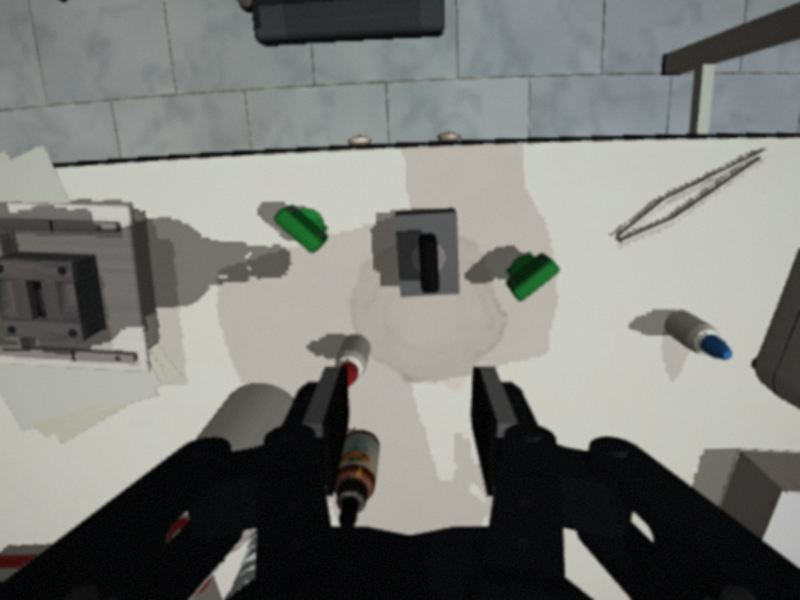

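Run:
```python
import cv2,numpy as np
b=cv2.imread("pics/w2.png")
l=cv2.resize(b[140:260,0:120],(480,480),interpolation=cv2.INTER_CUBIC)
r=cv2.resize(b[140:215,265:340],(480,480),interpolation=cv2.INTER_CUBIC)[:, :320]
cv2.imwrite("pics/w2c.png",np.hstack([l,r]))
```

```text
(no output)
```

View pics/w2c.png

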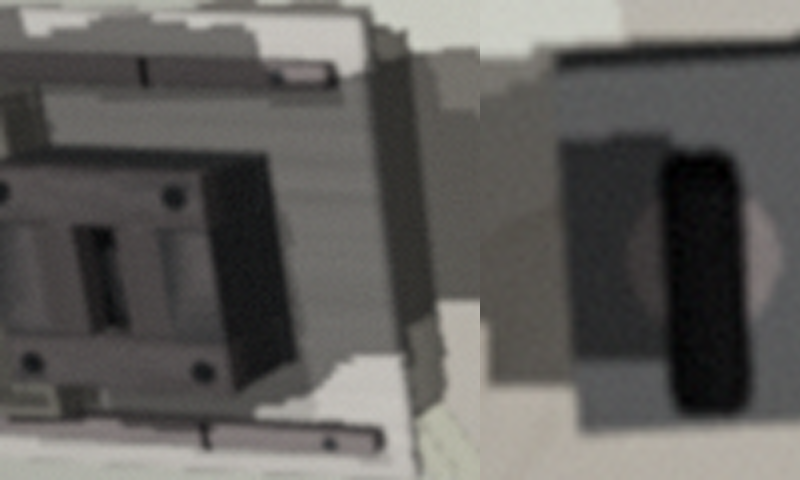

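Run:
```python
from h import *
import pickle;c=pickle.load(open("w2.pkl","rb"))
L=lambda x,y:(x/4,140+y/4)
R=lambda x,y:((x-480)/6.4+265,140+y/6.4)
P=lambda n,u,z:print(n,u,pix2z(c,u,z).round(4))
P("key",R(708,300),.068)
P("kb1",R(672,408),.068);P("kb2",R(748,408),.068);P("kt",R(700,152),.062)
for n,q in [("TL",(75,228)),("TR",(112,228)),("BL",(97,330)),("BR",(127,328)),("C",(102,279))]: P("slot"+n,L(*q),.074)
P("hTR",L(203,170),.074);P("hBR",L(235,392),.074)
for z in(.05,.055,.06): P("m1",L(142,71),z);P("m2",L(206,435),z)
P("deckNE",L(412,478),.05);P("deckN",L(365,15),.05)
```

```text
key (300.625, 186.875) [0.4628 0.1241 0.068 ]
kb1 (295.0, 203.75) [0.4788 0.1184 0.068 ]
kb2 (306.875, 203.75) [0.4792 0.1295 0.068 ]
kt (299.375, 163.75) [0.4423 0.1237 0.062 ]
slotTL (18.75, 197.0) [ 0.4603 -0.1475  0.074 ]
slotTR (28.0, 197.0) [ 0.4607 -0.1376  0.074 ]
slotBL (24.25, 222.5) [ 0.4863 -0.1489  0.074 ]
slotBR (31.75, 222.0) [ 0.486  -0.1406  0.074 ]
slotC (25.5, 209.75) [ 0.4733 -0.1438  0.074 ]
hTR (50.75, 182.5) [ 0.4477 -0.1103  0.074 ]
hBR (58.75, 238.0) [ 0.5035 -0.1161  0.074 ]
m1 (35.5, 157.75) [ 0.4262 -0.1394  0.05  ]
m2 (51.5, 248.75) [ 0.5246 -0.1469  0.05  ]
m1 (35.5, 157.75) [ 0.4257 -0.1353  0.055 ]
m2 (51.5, 248.75) [ 0.5226 -0.1427  0.055 ]
m1 (35.5, 157.75) [ 0.4252 -0.1313  0.06  ]
m2 (51.5, 248.75) [ 0.5205 -0.1385  0.06  ]
deckNE (103.0, 259.5) [ 0.5386 -0.0904  0.05  ]
deckN (91.25, 143.75) [ 0.4158 -0.0774  0.05  ]
```

```bash
python3 -m inch '{"xyz":[[7,12,10],[0,0,30],[0,0,30],[0,0,30],[0,0,20],[0,0,0],[0,0,0],[0,0,0],[0,0,0],[0,0,0]],"spin":[-1,0,0,0,0,0,0,0,0,0]}'
python3 - <<'E'
from h import *
s=arm.read_state();print(s["position"],s["tcp_rot"]);c=cam("wrist");save("w3.png",arm.grab_frame("wrist"))
import pickle;pickle.dump(c,open("w3.pkl","wb"))
a=cv2.imread("pics/w3.png");cv2.imwrite("pics/w3b.png",cv2.resize(a,(800,600)))
E
```

```text
time: 4.25
position: [0.4602, 0.1292, 0.1006]
tcp_rot: [[-1.0, 0.018, -0.001], [0.018, 1.0, -0.011], [0.001, -0.011, -1.0]]
ft_force: [-0.9, -0.1, 0.1]
finger_gap: 0.0405
[0.46021334 0.12919472 0.1005826 ] [[-0.99983977  0.01784584 -0.00139792]
 [ 0.01785972  0.99978393 -0.0106362 ]
 [ 0.00120781 -0.01065947 -0.99994246]]
```

View pics/w3b.png

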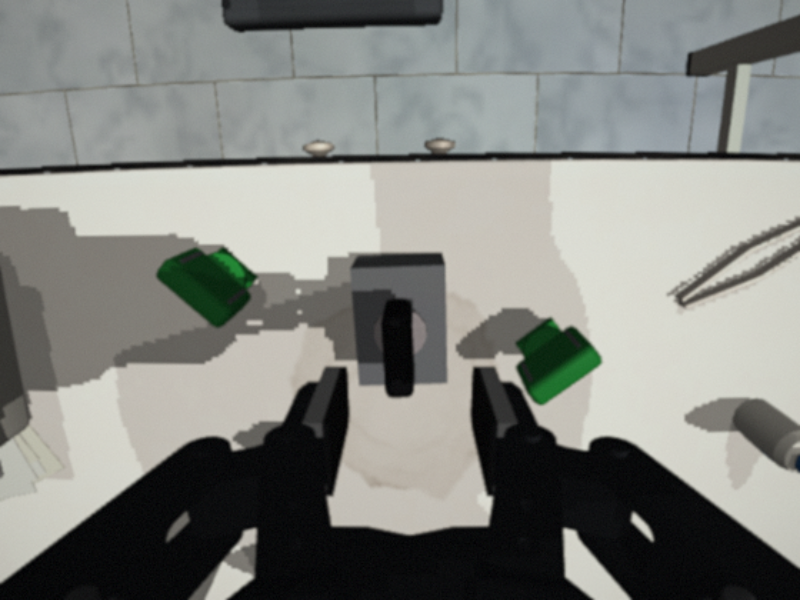

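```bash
python3 - <<'E'
import cv2
b=cv2.imread("pics/w3.png");cv2.imwrite("pics/w3c.png",cv2.resize(b[170:290,235:325],(600,800)[::1],interpolation=cv2.INTER_CUBIC)[:600])
E
python3 - <<'E'
from h import *
import pickle;c=pickle.load(open("w3.pkl","rb"))
for u in [(388,390),(412,390),(398,397),(385,310),(410,310)]: print(pix2z(c,np.array(u)*.7,.068).round(4))
E
```

```text
[0.4762 0.1196 0.068 ]
[0.4764 0.1295 0.068 ]
[0.4795 0.1236 0.068 ]
[0.4416 0.1195 0.068 ]
[0.4417 0.1293 0.068 ]
```

View pics/w3c.png

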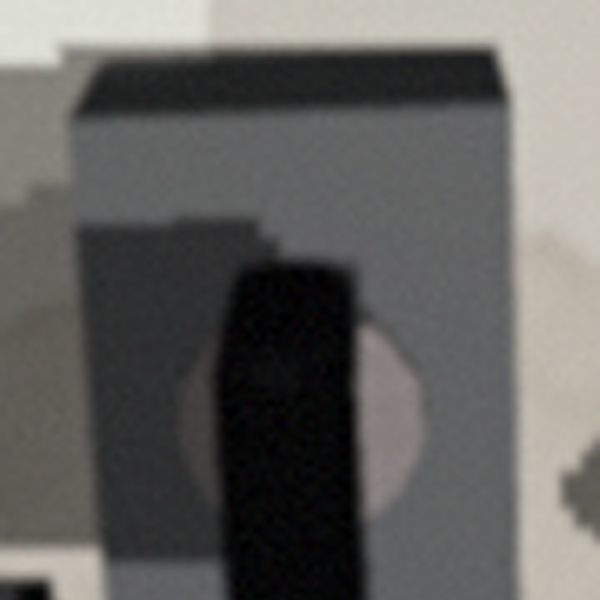

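```bash
python3 -m inch '{"xyz":[[0,-4,6],[0,0,15],[0,0,15],[0,0,15],[0,0,6],[0,0,0],[0,0,0],[0,0,0],[0,0,0],[0,0,0]],"spin":[-1.5,0,0,0,0,0,0,0,0,0]}'
python3 - <<'E'
from station import arm
s=arm.read_state();print(s["position"],s["tcp_rot"])
E
```

```text
time: 5.3
position: [0.4655, 0.1255, 0.0488]
tcp_rot: [[-1.0, -0.008, 0.011], [-0.008, 1.0, -0.007], [-0.011, -0.007, -1.0]]
ft_force: [0.2, 0.4, -0.0]
finger_gap: 0.0403
[0.46554004 0.12554822 0.04883117] [[-0.99990913 -0.0079715   0.01087131]
 [-0.00804992  0.99994176 -0.00718854]
 [-0.01081337 -0.0072754  -0.99991507]]
```

```bash
python3 -m inch '{"xyz":[[4,-1,5],[0,0,3],[0,0,0],[0,0,0],[0,0,0],[0,0,0],[0,0,0],[0,0,0],[0,0,0],[0,0,0]],"spin":[0,0,0,0,0,0,0,0,0,0]}'
python3 - <<'E'
from station import arm
s=arm.read_state();print(s["position"],s["tcp_rot"])
E
```

```text
time: 6.3
position: [0.4615, 0.1245, 0.0405]
tcp_rot: [[-1.0, -0.008, 0.012], [-0.008, 1.0, -0.007], [-0.011, -0.007, -1.0]]
ft_force: [-0.0, 1.2, -1.0]
finger_gap: 0.0407
[0.4615144  0.124459   0.04053627] [[-0.99990104 -0.00804077  0.01154386]
 [-0.008122    0.99994246 -0.00700734]
 [-0.01148685 -0.0071004  -0.99990881]]
```

```bash
python3 -m inch '{"xyz":[[0,0,0],[0,0,0],[0,0,0],[0,0,0],[0,0,0],[0,0,0],[0,0,0],[0,0,0],[0,0,0],[0,0,0]],"spin":[0,0,0,0,0,0,0,0,0,0]}' -1
```

```text
time: 7.3
position: [0.4617, 0.1245, 0.0407]
tcp_rot: [[-1.0, -0.008, 0.012], [-0.008, 1.0, -0.007], [-0.012, -0.007, -1.0]]
ft_force: [0.2, -0.1, 0.2]
finger_gap: 0.0108
```

```bash
python3 -m inch '{"xyz":[[0,0,-4],[0,0,-8],[0,0,-12],[0,0,-14],[0,0,-14],[0,0,-14],[0,0,-14],[0,0,-14],[0,0,0],[0,0,0]],"spin":[0,0,0,0,0,0,0,0,0,0]}'
python3 - <<'E'
from h import *
s=arm.read_state();print(s["position"],s["tcp_rot"],s["ft_force"],s["joints"])
c=cam("wrist");save("w4.png",arm.grab_frame("wrist"))
import pickle;pickle.dump(c,open("w4.pkl","wb"))
E
```

```text
time: 8.3
position: [0.4608, 0.1252, 0.1453]
tcp_rot: [[-1.0, -0.008, 0.016], [-0.008, 1.0, -0.006], [-0.016, -0.006, -1.0]]
ft_force: [-0.2, 0.3, -1.5]
finger_gap: 0.0109
[0.46079648 0.12523209 0.14526315] [[-0.99984667 -0.00801485  0.01556887]
 [-0.00811162  0.99994811 -0.00616287]
 [-0.01551867 -0.00628821 -0.9998598 ]] [-0.15986123  0.30484908 -1.54814735] [ 15.56283038   2.29467046 -18.47682394  68.46385435  -0.57949761
  15.09693661]
```

View pics/w4.png

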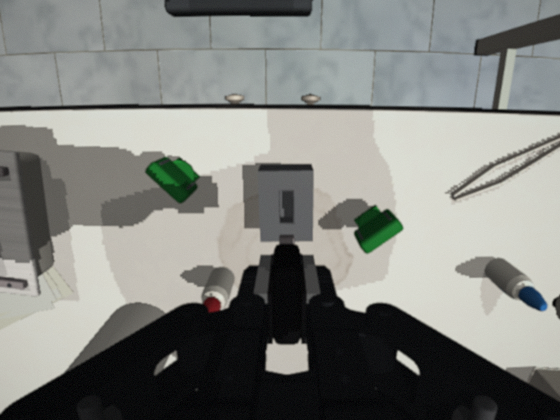

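Run:
```python
from h import *
s=cam("scene");d=cam("side")
A=lambda x,y:(180+x/4,160+y/4)
for u in [(410,240),(455,255),(500,245)]: print(pix2z(s,A(*u),0).round(3))
for u in [(490,220),(535,235),(585,218)]: print(pix2z(d,A(*u),0).round(3))
```

```text
[ 0.586 -0.001  0.   ]
[ 0.592 -0.041  0.   ]
[ 0.626 -0.056  0.   ]
[ 0.577 -0.021  0.   ]
[ 0.594 -0.054  0.   ]
[ 0.639 -0.051  0.   ]
```

```bash
python3 -m inch '{"xyz":[[-2,-15,0],[-2,-27,0],[-2,-30,0],[-2,-30,0],[-2,-30,0],[-2,-30,0],[0,-25,0],[0,-13,0],[0,0,0],[0,0,0]],"spin":[1,1,1,1,1,1,0,0,0,0]}'
python3 - <<'E'
from h import *
s=arm.read_state();print(s["position"],s["tcp_rot"],s["ft_force"],s["joints"])
c=cam("wrist");save("w5.png",arm.grab_frame("wrist"))
import pickle;pickle.dump(c,open("w5.pkl","wb"))
E
```

```text
time: 9.35
position: [0.4586, -0.0815, 0.1391]
tcp_rot: [[-0.995, 0.099, 0.005], [0.099, 0.995, -0.005], [-0.005, -0.005, -1.0]]
ft_force: [-0.1, -0.8, -0.5]
finger_gap: 0.0109
[ 0.45857832 -0.08154969  0.13905353] [[-0.99508354  0.09893666  0.00450324]
 [ 0.09891261  0.9950821  -0.00528273]
 [-0.00500374 -0.00481133 -0.99997591]] [-0.07638652 -0.75537977 -0.52114923] [ -9.92263534   1.54736223 -20.03909121  68.10722834  -0.25369016
  -4.24599545]
```

View pics/w5.png

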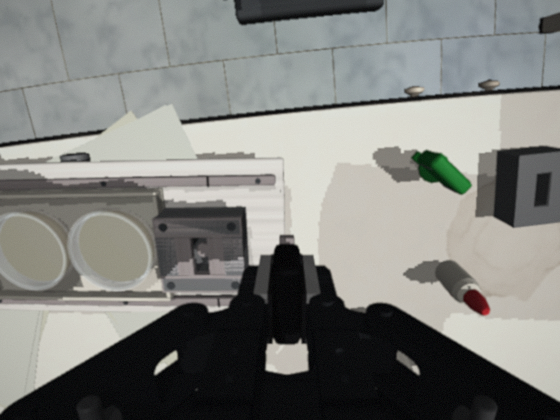

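Run:
```python
import cv2
b=cv2.imread("pics/w5.png");cv2.imwrite("pics/w5c.png",cv2.resize(b[165:315,145:295],(600,600),interpolation=cv2.INTER_CUBIC))
```

```text
(no output)
```

View pics/w5c.png

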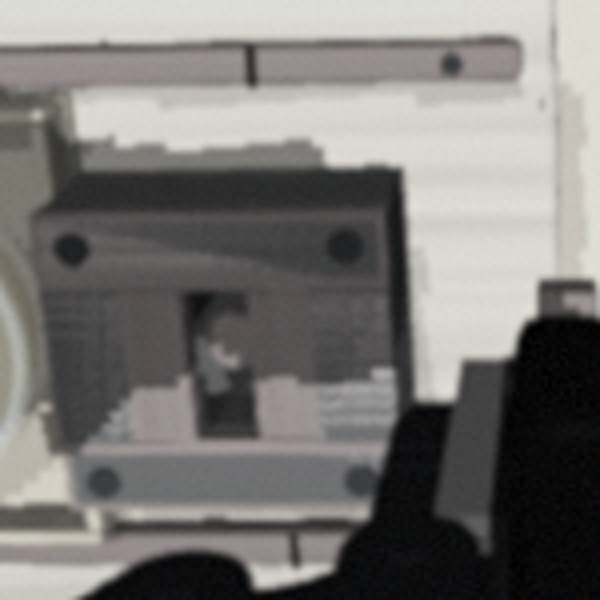

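Run:
```python
from h import *
import pickle;c=pickle.load(open("w5.pkl","rb"))
L=lambda x,y:(145+x/4,165+y/4)
P={}
for n,q,z in [("TL",(183,292),.074),("TR",(248,292),.074),("BR",(258,438),.074),("BL",(197,438),.074),("hTL",(38,213),.074),("hTR",(385,208),.074),("hBL",(77,505),.074),("b1",(71,248),.074),("b2",(345,245),.074),("b3",(103,482),.074),("b4",(360,480),.074),("railL",(0,63),.055),("railR",(520,57),.055)]:
    P[n]=pix2z(c,L(*q),z); print(n,P[n].round(4))
for z in (.055,.06,.065): print(z,pix2z(c,L(252,65),z).round(4),pix2z(c,L(294,548),z).round(4))
print((P["TL"]+P["TR"]+P["BL"]+P["BR"])/4,(P["b1"]+P["b2"]+P["b3"]+P["b4"])/4)
for a,b in ["b1 b2","b3 b4","b3 b1","b4 b2","TL BL","TR BR","railL railR"].copy() and [x.split() for x in ["b1 b2","b3 b4","b1 b3","b2 b4","TL BL","TR BR","railL railR"]]:
    v=P[b]-P[a];print(a,b,np.degrees(np.arctan2(v[1],v[0])).round(2),np.hypot(v[0],v[1]).round(4))
# T-head tip at TCP z
s=arm.read_state()
print(pix2z(c,L(567,283),.139+.019-.046+.006))
```

```text
TL [ 0.4597 -0.1474  0.074 ]
TR [ 0.4607 -0.1364  0.074 ]
BR [ 0.4881 -0.1394  0.074 ]
BL [ 0.4871 -0.1502  0.074 ]
hTL [ 0.4434 -0.1692  0.074 ]
hTR [ 0.4482 -0.1112  0.074 ]
hBL [ 0.4985 -0.1745  0.074 ]
b1 [ 0.4501 -0.165   0.074 ]
b2 [ 0.4539 -0.1187  0.074 ]
b3 [ 0.4943 -0.1688  0.074 ]
b4 [ 0.498  -0.1228  0.074 ]
railL [ 0.4209 -0.1788  0.055 ]
railR [ 0.4291 -0.0874  0.055 ]
0.055 [ 0.4258 -0.1342  0.055 ] [ 0.5224 -0.1426  0.055 ]
0.06 [ 0.4249 -0.1329  0.06  ] [ 0.5194 -0.141   0.06  ]
0.065 [ 0.4239 -0.1315  0.065 ] [ 0.5163 -0.1395  0.065 ]
[ 0.47391588 -0.14335982  0.074     ] [ 0.47407845 -0.14380641  0.074     ]
b1 b2 85.19 0.0464
b3 b4 85.45 0.0462
b1 b3 -4.93 0.0444
b2 b4 -5.22 0.0442
TL BL -5.72 0.0276
TR BR -6.32 0.0276
railL railR 84.9 0.0917
[ 0.44687882 -0.0806616   0.118     ]
```

```bash
python3 -m inch '{"xyz":[[-3,-8,0],[-4,-11,0],[-4,-11,0],[-4,-11,0],[-4,-11,0],[-2,-8,0],[0,0,5],[0,0,10],[0,0,5],[0,0,0]],"spin":[-0.7,0,0,0,0,0,0,0,0,0]}'
python3 - <<'E'
from h import *
s=arm.read_state();R=np.array(s["tcp_rot"]);p=s["position"];print(p,R,s["ft_force"])
print(R.T@(np.array([.474,-.1434,p[2]])-p)*1000)
save("w6.png",arm.grab_frame("wrist"))
E
```

```text
time: 10.4
position: [0.4762, -0.1469, 0.1167]
tcp_rot: [[-0.997, 0.082, 0.003], [0.082, 0.997, -0.005], [-0.004, -0.004, -1.0]]
ft_force: [0.1, -0.4, -0.3]
finger_gap: 0.0111
[ 0.47616146 -0.14686427  0.11669385] [[-0.99661046  0.08219999  0.00327805]
 [ 0.08218416  0.99660607 -0.00470116]
 [-0.00365336 -0.00441582 -0.99998358]] [ 0.12254731 -0.37319247 -0.28393451]
[ 2.43884487  3.27484032 -0.02337147]
```

View pics/w6.png

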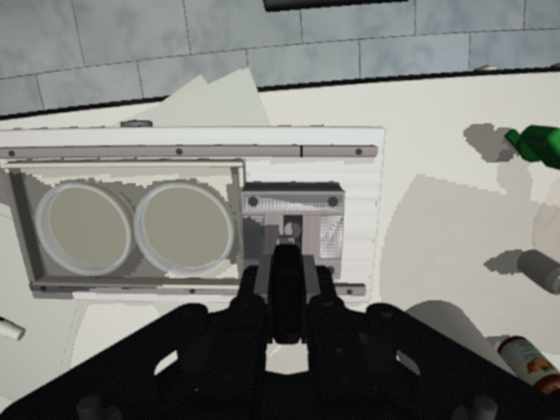

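```bash
python3 -m inch '{"xyz":[[2.4,3.3,0],[0,0,4],[0,0,4],[0,0,2],[0,0,0],[0,0,0],[0,0,0],[0,0,0],[0,0,0],[0,0,0]],"spin":[-0.3,0,0,0,0,0,0,0,0,0]}'
python3 - <<'E'
from h import *
s=arm.read_state();R=np.array(s["tcp_rot"]);p=s["position"];print(p,R,s["ft_force"])
print(R.T@(np.array([.474,-.1434,p[2]])-p)*1000)
c=cam("wrist");save("w7.png",arm.grab_frame("wrist"))
import pickle;pickle.dump(c,open("w7.pkl","wb"))
b=cv2.imread("pics/w7.png");cv2.imwrite("pics/w7c.png",cv2.resize(b[180:270,230:350],(800,600),interpolation=cv2.INTER_CUBIC))
E
```

```text
time: 11.45
position: [0.4743, -0.1423, 0.107]
tcp_rot: [[-0.997, 0.075, 0.005], [0.075, 0.997, -0.005], [-0.005, -0.005, -1.0]]
ft_force: [-0.7, -0.2, -0.2]
finger_gap: 0.0109
[ 0.47434616 -0.14231899  0.10702   ] [[-0.99718333  0.07484144  0.00491656]
 [ 0.0748165   0.9971844  -0.0050762 ]
 [-0.00528263 -0.00469406 -0.99997503]] [-0.65008155 -0.22012544 -0.21431864]
[ 0.26431037 -1.10387368  0.00378549]
```

View pics/w7c.png

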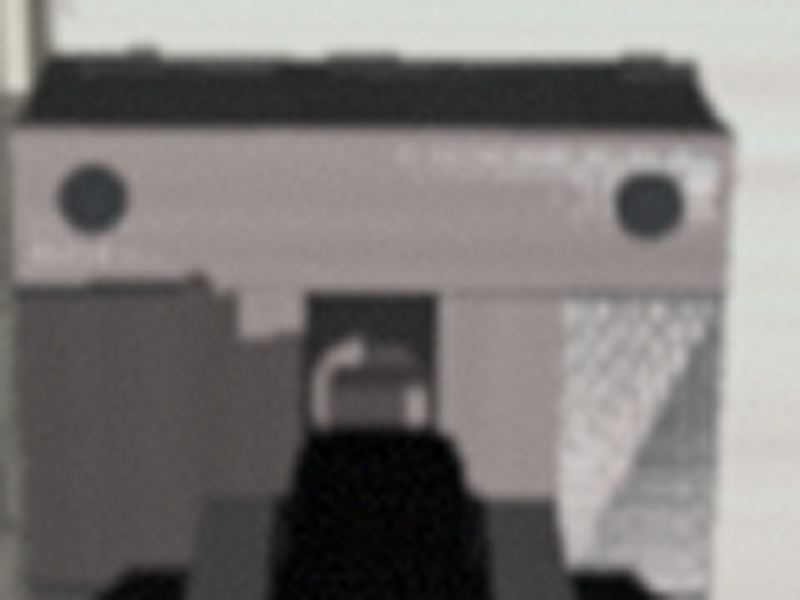

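Run:
```python
from h import *
import pickle;c=pickle.load(open("w7.pkl","rb"))
k=800/120
L=lambda x,y:(230+x/k,180+y/k)
for n,q,z in [("sl",(307,297),.074),("sr",(437,297),.074),("b1",(94,198),.074),("b2",(650,205),.074),("tl",(332,385),.086),("tr",(408,385),.086),("tl",(332,385),.080),("tr",(408,385),.080)]: print(n,pix2z(c,L(*q),z).round(4))
```

```text
sl [ 0.4602 -0.1476  0.074 ]
sr [ 0.461  -0.1367  0.074 ]
b1 [ 0.4502 -0.1645  0.074 ]
b2 [ 0.4542 -0.1185  0.074 ]
tl [ 0.4635 -0.1454  0.086 ]
tr [ 0.4639 -0.1394  0.086 ]
tl [ 0.4659 -0.1458  0.08  ]
tr [ 0.4664 -0.1395  0.08  ]
```

```bash
python3 -m inch '{"xyz":[[0.5,0,2],[0,0,1.5],[0,0,1],[0,0,1],[0,0,1],[0,0,1],[0,0,1],[0,0,1],[0,0,0],[0,0,0]],"spin":[0.5,0,0,0,0,0,0,0,0,0]}'
python3 - <<'E'
from h import *
s=arm.read_state();R=np.array(s["tcp_rot"]);p=s["position"];print(p,s["ft_force"],s["moment"],R[:,0],R[:,2])
E
```

```text
time: 12.5
position: [0.4737, -0.1423, 0.0965]
tcp_rot: [[-0.996, 0.084, 0.005], [0.084, 0.996, -0.005], [-0.005, -0.005, -1.0]]
ft_force: [0.0, 0.2, -1.0]
finger_gap: 0.0111
[ 0.47373614 -0.14232815  0.09650405] [ 0.01699292  0.16593006 -0.9748403 ] [ 0.04234016 -0.01807975 -0.00418312] [-0.99641972  0.08439094 -0.00508972] [ 0.00468541 -0.0049883  -0.99997658]
```

```bash
python3 -m inch '{"xyz":[[0,0,1],[0,0,1],[0,0,1],[0,0,1],[0,0,1],[0,0,1],[0,0,1],[0,0,1],[0,0,0.5],[0,0,0]],"spin":[0,0,0,0,0,0,0,0,0,0]}'
python3 - <<'E'
from h import *
s=arm.read_state();R=np.array(s["tcp_rot"]);p=s["position"];print(p,s["ft_force"],s["moment"],R[:,0],R[:,2])
save("w8.png",arm.grab_frame("wrist"))
b=cv2.imread("pics/w8.png");cv2.imwrite("pics/w8c.png",cv2.resize(b[180:270,230:350],(800,600),interpolation=cv2.INTER_CUBIC))
E
```

```text
time: 13.5
position: [0.4739, -0.1424, 0.0883]
tcp_rot: [[-0.996, 0.084, 0.006], [0.084, 0.996, -0.005], [-0.006, -0.005, -1.0]]
ft_force: [-1.3, -1.0, 3.1]
finger_gap: 0.011
[ 0.47392142 -0.14240444  0.0882581 ] [-1.27249339 -1.03008865  3.06480775] [ 0.12395149  0.37398464 -0.00689488] [-0.99641701  0.08436732 -0.00594047] [ 0.0055188  -0.0052304  -0.99997109]
```

View pics/w8c.png

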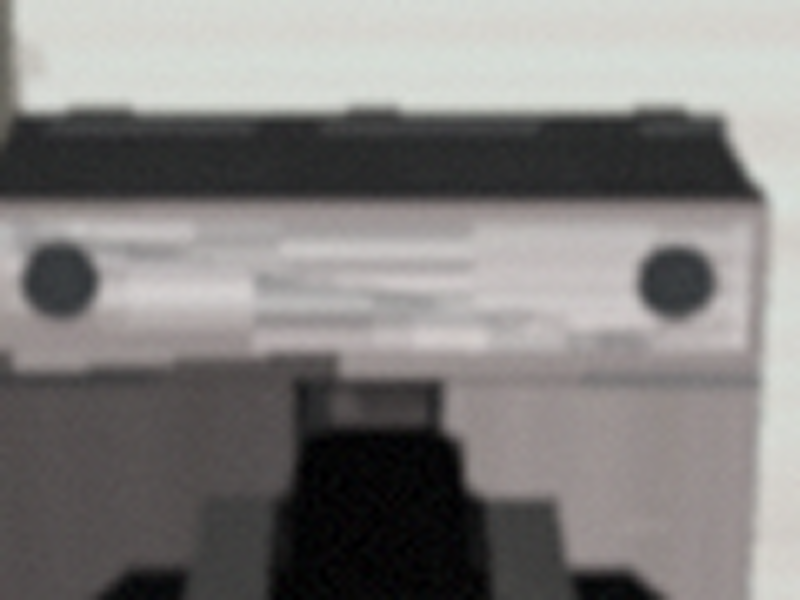

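```bash
python3 -m inch '{"xyz":[[0,0,1],[0,0,1],[0,0,1],[0,0,1],[0,0,0.3],[0,0,0],[0,0,0],[0,0,0],[0,0,0],[0,0,0]],"spin":[0,0,0,0,0,0,0,0,0,0]}'
python3 - <<'E'
from h import *
s=arm.read_state();R=np.array(s["tcp_rot"]);p=s["position"];print(p,s["ft_force"],s["moment"],R[:,0],R[:,2])
E
```

```text
time: 14.55
position: [0.474, -0.1424, 0.085]
tcp_rot: [[-0.996, 0.084, 0.007], [0.084, 0.996, -0.006], [-0.007, -0.005, -1.0]]
ft_force: [-2.0, 0.7, 5.6]
finger_gap: 0.0112
[ 0.47398618 -0.14242588  0.08496847] [-1.96189924  0.65971828  5.62098063] [ 0.13575102  0.53224872 -0.0041523 ] [-0.99640842  0.08437807 -0.007113  ] [ 0.00666979 -0.00553344 -0.99996245]
```

```bash
python3 -m inch '{"xyz":[[0,0,0.6],[0,0,0.1],[0,0,0],[0,0,0],[0,0,0],[0,0,0],[0,0,0],[0,0,0],[0,0,0],[0,0,0]],"spin":[0,3,5,5,5,5,5,5,0,0]}'
python3 - <<'E'
from h import *
s=arm.read_state();R=np.array(s["tcp_rot"]);p=s["position"];print(p,s["ft_force"],s["moment"],np.degrees(np.arctan2(-R[1,0],-R[0,0])),R[:,2])
E
```

```text
time: 15.55
position: [0.4761, -0.1429, 0.0857]
tcp_rot: [[-0.777, 0.63, 0.012], [0.63, 0.777, -0.007], [-0.013, 0.002, -1.0]]
ft_force: [-2.4, 0.4, 4.7]
finger_gap: 0.0113
[ 0.47611317 -0.14285436  0.0857468 ] [-2.37541605  0.39352158  4.68670699] [ 0.18889009  0.43893659 -0.03651022] -39.02289223698533 [ 0.01151542 -0.00654615 -0.99991227]
```

```bash
python3 -m inch '{"xyz":[[1.9,-0.9,1],[0,0,0.3],[0.2,-0.1,0.2],[0.2,-0.1,0.2],[0.2,-0.1,0.2],[0.2,-0.2,0.2],[0,-0.2,0.2],[0,0,0],[0,0,0],[0,0,0]],"spin":[0,4,5,5,5,5,3,0,0,0]}'
python3 - <<'E'
from h import *
s=arm.read_state();R=np.array(s["tcp_rot"]);p=s["position"];print(p,s["ft_force"],s["moment"],np.degrees(np.arctan2(-R[1,0],-R[0,0])),R[:,2])
print(R.T@(np.array([.474,-.1424,.0845])-p)*1000)
E
```

```text
time: 16.55
position: [0.4768, -0.1428, 0.0853]
tcp_rot: [[-0.402, 0.915, 0.022], [0.915, 0.402, -0.008], [-0.016, 0.016, -1.0]]
ft_force: [-1.3, -0.3, 4.8]
finger_gap: 0.011
[ 0.47683394 -0.14279258  0.08525388] [-1.31117103 -0.31693382  4.79804046] [0.09142222 0.19520153 0.01377182] -66.29225894472586 [ 0.02150517 -0.00824851 -0.99973471]
[ 1.51091308 -2.44854909  0.68949299]
```

```bash
python3 -m inch '{"xyz":[[1.4,-2,0.8],[0.2,-0.2,0.3],[0.2,-0.2,0.2],[0.2,-0.2,0.2],[0.2,-0.3,0.2],[0.2,-0.3,0.2],[0,-0.3,0.2],[0,0,0],[0,0,0],[0,0,0]],"spin":[0,5,5,5,5,5,4,0,0,0]}'
python3 - <<'E'
from h import *
s=arm.read_state();R=np.array(s["tcp_rot"]);p=s["position"];print(p,s["ft_force"],s["moment"],np.degrees(np.arctan2(-R[1,0],-R[0,0])),R[:,2])
print(R.T@(np.array([.474,-.1424,.0845])-p)*1000)
E
```

```text
time: 17.55
position: [0.4762, -0.1423, 0.085]
tcp_rot: [[0.104, 0.994, 0.03], [0.995, -0.104, -0.01], [-0.007, 0.031, -0.999]]
ft_force: [-0.9, 0.4, 4.8]
finger_gap: 0.0109
[ 0.47618386 -0.14225578  0.08498893] [-0.85211127  0.44336239  4.78889622] [0.09822863 0.13341799 0.01918016] -95.97214854238042 [ 0.03020833 -0.0097798  -0.99949578]
[-0.36742366 -2.17122419  0.42412105]
```

```bash
python3 -m inch '{"xyz":[[0,-2,0],[0,0,-1],[0,0,-1],[0,0,-1],[0,0,-0.6],[0,0,0],[0,0,0],[0,0,0],[0,0,0],[0,0,0]],"spin":[0,0,0,0,0,0,0,0,0,0]}'
python3 - <<'E'
from h import *
s=arm.read_state();R=np.array(s["tcp_rot"]);p=s["position"];print(p,s["ft_force"],s["moment"],np.degrees(np.arctan2(-R[1,0],-R[0,0])),R[:,2])
save("w9.png",arm.grab_frame("wrist"))
E
```

```text
time: 18.55
position: [0.4752, -0.1423, 0.0886]
tcp_rot: [[0.103, 0.994, 0.032], [0.995, -0.103, -0.01], [-0.007, 0.033, -0.999]]
ft_force: [1.5, 0.6, 3.1]
finger_gap: 0.011
[ 0.47520698 -0.14227005  0.08860997] [1.54217248 0.55206276 3.09844804] [ 0.04139481 -0.27975219  0.03275588] -95.91003948490217 [ 0.03234221 -0.01001201 -0.99942671]
```

View pics/w9.png

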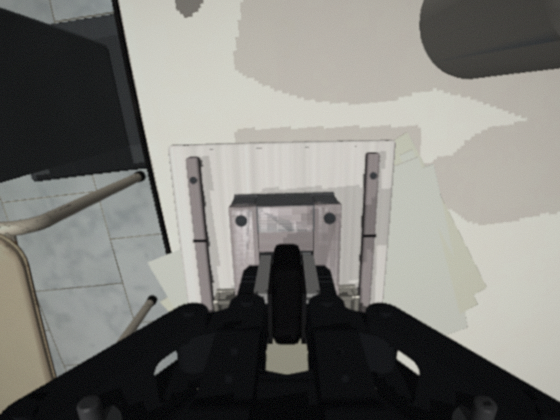

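```bash
python3 -m inch '{"xyz":[[0,0,0],[0,0,0],[0,0,0],[0,0,0],[0,0,0],[0,0,0],[0,0,0],[0,0,0],[0,0,0],[0,0,0]],"spin":[0,0,0,0,0,0,0,0,0,0]}' -0.2
python3 - <<'E'
from h import *
s=arm.read_state();print(s["ft_force"])
save("w10.png",arm.grab_frame("wrist"))
E
```

```text
time: 19.6
position: [0.4726, -0.1419, 0.0866]
tcp_rot: [[0.103, 0.994, 0.026], [0.995, -0.103, -0.009], [-0.006, 0.027, -1.0]]
ft_force: [0.9, 0.3, 0.4]
finger_gap: 0.0338
[0.91507739 0.33298401 0.39275455]
```

View pics/w10.png

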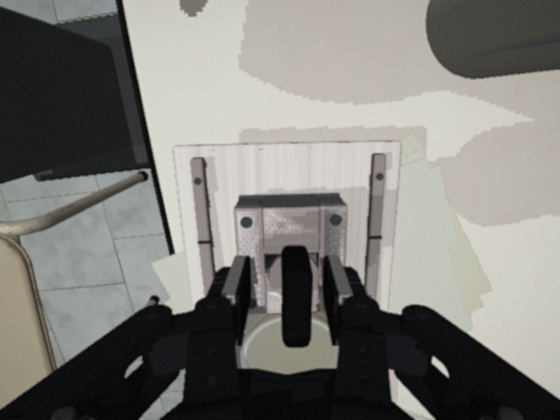

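```bash
python3 -m inch '{"xyz":[[0,2,-3],[0,0,-8],[0,0,-12],[0,0,-16],[0,0,-20],[0,0,-20],[0,0,-20],[0,0,-15],[0,0,-5],[0,0,0]],"spin":[0,0,0,0,0,0,0,0,0,0]}'
python3 - <<'E'
from h import *
import pickle
s=arm.read_state();print(s["ft_force"],s["position"])
c=cam("wrist");save("w11.png",arm.grab_frame("wrist"));pickle.dump(c,open("w11.pkl","wb"))
for n in("scene","side"): save(n+"1.png",arm.grab_frame(n))
b=cv2.imread("pics/w11.png");cv2.imwrite("pics/w11c.png",cv2.resize(b[180:330,200:400],(800,600),interpolation=cv2.INTER_CUBIC))
a=cv2.imread("pics/scene1.png")[160:290,180:380]; b=cv2.imread("pics/side1.png")[160:300,180:370]
cv2.imwrite("pics/sc1.png",np.hstack([cv2.resize(a,(400,300),interpolation=cv2.INTER_CUBIC),cv2.resize(b,(400,300),interpolation=cv2.INTER_CUBIC)]))
E
```

```text
time: 20.65
position: [0.4719, -0.1411, 0.2182]
tcp_rot: [[0.103, 0.994, 0.032], [0.995, -0.103, -0.011], [-0.008, 0.033, -0.999]]
ft_force: [0.9, -0.8, -0.1]
finger_gap: 0.0342
[ 0.90075601 -0.81071054 -0.05187024] [ 0.4719188  -0.14106827  0.21824023]
```

View pics/w11c.png

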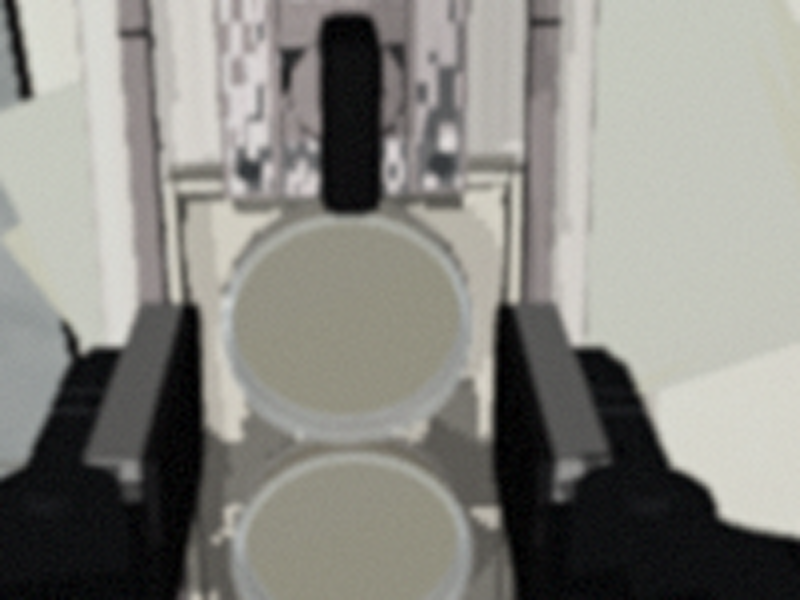

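View pics/sc1.png

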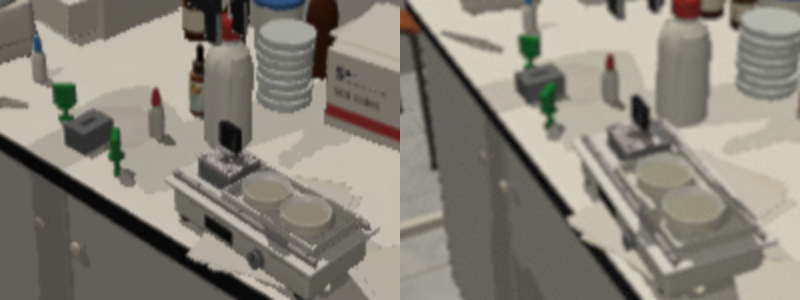

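Run:
```python
from h import *
import pickle;c=pickle.load(open("w11.pkl","rb"))
a=np.radians(85);u=np.array([np.cos(a),np.sin(a),0]);v=np.array([np.sin(a),-np.cos(a),0])
for z in (.110,.1155,.121):
  o=np.array([.474,-.1434,z]);P=[o+sx*.018*u+sy*.006*v for sx,sy in[(1,-1),(1,1),(-1,1),(-1,-1)]]
  print(z,((proj(c,P)-[200,180])*4).round().tolist())
a=cv2.imread("pics/side1.png");cv2.imwrite("pics/sd.png",cv2.resize(a[195:250,270:340],(700,550),interpolation=cv2.INTER_CUBIC))
d=cam("side")
for z in(.110,.116,.122): print(z,((proj(d,[[.474,-.1434,z]])-[270,195])*10).round())
```

```text
0.11 [[316.0, 25.0], [378.0, 24.0], [379.0, 198.0], [320.0, 199.0]]
0.1155 [[316.0, 32.0], [379.0, 30.0], [381.0, 208.0], [320.0, 209.0]]
0.121 [[316.0, 39.0], [381.0, 37.0], [383.0, 218.0], [321.0, 220.0]]
0.11 [[224. 134.]]
0.116 [[225. 112.]]
0.122 [[225.  90.]]
```

View pics/sd.png

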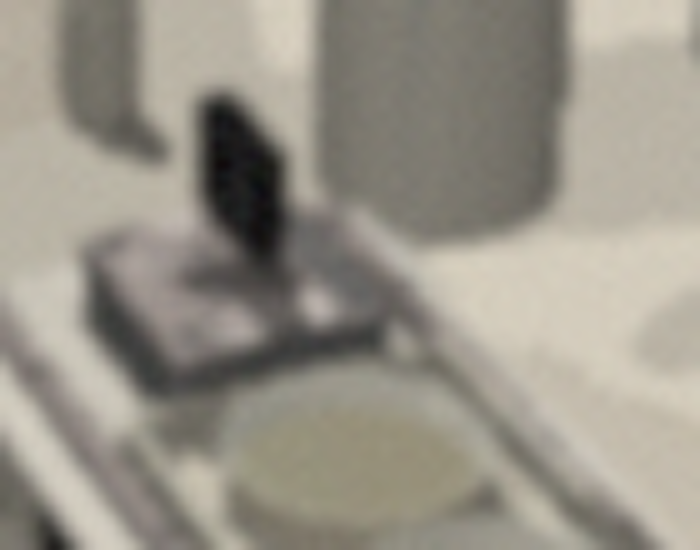

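```bash
python3 -c "
from station import arm
print(arm.close_job())"
```

```text
the job is handed in; nothing more can be done
None
```

The dish carrier is locked: I put the black-gripped T-key through the slot, turned it about 91° clockwise and released it. The job was handed in at about 21 s of robot time; it reports no verdict.

- **Forces:** The most I read was about 6 N, at the spring while pressing down. I read the force only between moves.
- **Final checks:** In the last pictures the key stands upright and crosswise to the slot. Its top is about 116 mm above the table, so the T-head is about 62 mm up, at the locked level. The gripper is open, about 10 cm above the key and touching nothing.
- **Other items:** The green look-alikes and both dropper bottles show no visible shift. I did not specifically check the timer and marker; the arm never went near them. The forceps are only partly visible in the last views.
- **What was off:** The tool tilted by about 2° and drifted 2–3 mm sideways during the turn. I corrected the drift as I went. The tilt could not be corrected, but the key still stood upright once released.

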